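# Air the bead kiln: vent cap off, lid held at 40 degrees

### The job

The cold bead kiln needs airing: first lift the loose cap off its vent and set it down gently, right way up and wholly on the square white tile, while the lid is still shut. Then raise the kiln's lid by its bar to 40 degrees open and finish while still holding it there, steady: it has no stay and falls shut, so do not let go of it and never let it drop. Leave the other things on the bench where they are.

Things in the scene. Friction and masses are not known exactly. Their poses are not given: they have to be found in the camera images.
- kiln: Low bench-top bead kiln, fixed to the bench; it does not slide. Grey box with a hollow chamber 200 x 200 mm and 110 mm high, covered by the lid; against its left (+y) side is a grey control housing 200 (x) x 100 (y) x 90 mm high (y from 100 to 200 mm), which carries the vent. Origin: on the bench under the centre of the chamber. x points from its front to its hinged back, y to the vent housing, z up. Its yaw stays within 0.3 rad.
- vent (a point): Centre of the top rim of the vent: an upright steel pipe stub, 44 mm outside diameter, 22 mm tall on the housing, rim 112 mm above the bench. Kiln frame: x -50, y 150 mm.
- cap: Loose vent cap, about 0.12 kg: round steel cover 60 mm across and 18 mm high with a hollow underside (bore 52 mm, 14 mm deep) that slips over the vent stub with about 4 mm clearance all round, and a round wooden knob on top, 22 mm across, from 23 to 45 mm above the cap's lower edge (on a thinner neck). Origin: centre of the lower edge, z up through the knob. At the start its lower edge is 98 mm above the bench, and lifting it by 14 mm frees it.
- cap_knob (a point): Middle of the cap's wooden knob where it can be pinched, 36 mm above the cap's lower edge (18 mm above the cover's flat top).
- tile: Square white ceramic tile, 130 x 130 mm and 10 mm thick, fixed to the bench, to the left or to the right of the kiln. Origin: centre of its underside; x and y along its sides.
- lid (a joint): Opening angle of the kiln's lid in rad: 0 shut, growing as the front edge rises, 1.3 at its stop; 40 degrees is 0.698. The lid is a pale metal slab 200 x 200 x 40 mm, 0.5 to 0.95 kg, hinged along its back lower edge, with no spring, stay or noticeable friction: it falls shut from any angle.
- lid_hinge (a point): Middle of the lid's hinge line, 110 mm above the bench, at the kiln's back (kiln frame x 100, y 0). The line runs along the kiln's y; the lid's front edge rises and swings back towards +x.
- lid_bar (a point): Middle of the lid's lifting bar: a round wooden bar 12 mm thick, 120 mm long along the kiln's y, standing free 45 mm in front of the lid's front face on two thin arms at its ends (39 mm clear gap between the bar and the kiln's front; nothing above or below it). It lies 245 mm in front of the hinge line and 20 mm above it when shut (130 mm above the bench), and turns with the lid about the hinge; the round bar can turn between fingers.
- marver: Bystander, leave alone: dark steel block 100 x 60 x 18 mm lying on the bench on the side of the kiln away from the tile. Origin: centre of its underside.
- press: Bystander, leave alone: small brass press 50 x 35 mm, 38 mm high. Origin: centre of its underside.
- spatula: Bystander, leave alone: spatula 170 mm long lying on the bench in front of the kiln. Origin: its underside near the middle.
- pick: Bystander, leave alone: thin hand tool with a handle, 160 mm long, lying on the bench near the robot's right. Origin: its underside near the middle.
- bead_tray: Bystander, leave alone: grey open tray 100 x 140 x 25 mm with three compartments. Origin: centre of its underside.
- rod_jar: Bystander, leave alone: glass jar 80 mm across and 110 mm high with coloured rods standing out of it to about 210 mm. Origin: centre of its underside.
Mind the look-alikes: they are no part of the job. Of the things that look like the tile, the smaller one is meant.

How it is judged:
By the outcome, as a careful person would: the job done as asked, in the order asked, and still so for the second after the job is handed in, while the arm keeps its last pose, push and grip.
It also fails if it takes over 58 s, if anything falls off the work surface, if the arm or the gripper's body presses on something with over 40 N, if the wrist force passes 120 N, or if a joint passes its speed limit or range.

### The arm

A 7-joint arm with a two-finger parallel gripper is mounted at the origin on the work surface. World frame = base frame: x ahead of the robot, y to its left, z up, the work surface at z = 0. Lengths are in m, angles in rad, forces in N, time in s.
With the tool pointing down it reaches from about 0.4 to 0.75 m from the base axis. Payload 19.5 kg.
Tool frame: the origin (TCP) lies on the front face of the gripper's body, between the roots of the fingers; the fingertips stand 73 mm ahead of it and the grasp point (between the pads) lies 54 mm ahead of it; y points along the fingers, x is the direction in which the jaws open and shut, and the axes are right-handed (so a half turn about y gives the same grasp; the last joint's range is limited). The gripper opens to 85 mm and grips with 20 to 120 N. Pads are 22 mm wide; open, the fingers measure 114 mm over their backs; the gripper's body (76 mm by 85 mm) begins 54 mm behind the grasp point. The pads swing forward as they close: fully open they stand 13 mm farther back than shut.
Start: joints at [-1.28, 0.707, -0.028, 1.485, 0.022, 0.951, -0.075], TCP at [0.188, 0.543, 0.304] pointing down, gripper open.
Joint ranges: [-2.71, 2.71], [-0.32, 2.16], [-1.57, 1.52], [0, 2.45], [-1.46, 4.6], [0, 2.02], [-2.83, 2.83]. Speed limits (rad/s): [1.89, 1.89, 2.57, 2.57, 3.01, 3.01, 3.01].

### API

Orientations are given as a 3x3 rotation matrix whose columns are the frame's x, y, z axes.
In Python, from bench import * gives the robot as it stands.
- The arm moves only by the tool send_rows, never from a script. Its argument "rows" is text: rows parted by semicolons, each of 7 numbers parted by spaces: the turn, a rotation vector about the world's x, y, z in degrees, then the shift along the world's x, y, z in m, then the opening, from 0 (shut) to 1 (fully open). In form: rx ry rz x y z claw; .... A call has 1 to 10 rows; each row is the pose to reach, as a shift and turn from the pose commanded when the call began; what a row does not reach only later rows make up. A row lasts 1/8 s, in which the tool goes at most 62.5 mm and 10.7 degrees, less where a joint would pass 70% of its speed; a pose out of reach is approached as far as the arm can. A call with a gripper value outside its range is refused whole. The fingers move at their own pace and stop on an object; "force" is the grip in N (left out, the last holds). Time passes only in rows, so rows that repeat a pose let the fingers close. It gives the time, the measured TCP pose, the force and the opening at its end, in the units of the state.
- state(): the state, without advancing time (a new reading comes with each control period).
- camera(name): name is "scene" or "side" or "wrist"; returns a dict with "image" (480x640x3 uint8, blue, green, red), "z_map" (480x640 float32, m along the optical axis (not along the pixel's ray), 0 where there is no reading), "fx", "fy", "cx", "cy" (pixels), "R" (3x3) and "t" (3): a world point X has camera coordinates R X + t; the wrist camera has in their place "T_tool_cam" (4x4, takes a point from camera to tool coordinates, whose origin is the TCP and whose axes are the tool frame's). Camera axes: x right, y down, z forward; pixel columns grow to the right and rows downward; lengths in m; the calibration is good to about 2 mm. The wrist camera is an equidistant fisheye: a pixel r from the principal point sees the ray r / f radians off the axis. A picture is of the moment at which its call begins: read the wrist's pose just before it.
- sign_off(): hands the job in, once; it reports no verdict.
The state is a dict: "clock": time; "qpos": joint angles; "qvel": joint speeds; "joint_efforts": joint torques, N m; "eef_pos": TCP position; "eef_rot": TCP orientation; "ft_force": force on the tool from outside, world axes, zero at the start; "moment": the same for the moment, N m; "opening": opening from 0.0 (shut) to 1.0 (fully open).
Only numpy, scipy, OpenCV 4.12 (cv2) and the standard library are available. Lean on these libraries where they do the work, as an engineer would, in place of code of your own. Each camera call takes 0.05 s, during which the arm holds its last target. There are 200 camera calls.

## Working session

There is one attempt and no reset: what is moved stays moved. The work goes in short steps, Python scripts to look and compute and a tool call to move; the robot and the scene stay as the last step left them, time stands still between calls to the robot, and variables do not carry over. Pictures are saved under pics/ and viewed, about 8 in all and at most 12, crops included, and the job is handed in when it is done.

Besides the shell and the picture viewer there is one more tool, called as a command line: name --argument value ..., lists and objects as JSON in quotes. send_rows: Moves the arm, as the interface text tells. Its arguments: {"type":"object","properties":{"rows":{"type":"string"},"force":{"type":"number"}},"required":["rows"]}

```bash
mkdir -p pics; ls; python3 - <<'E'
from bench import *
import cv2,numpy as np
s=state();print(s)
for n in("scene","side"):
    c=camera(n);cv2.imwrite(f"pics/{n}0.png",c["image"]);np.savez(f"{n}0.npz",**c)
    print(n,c["fx"],c["cx"],c["cy"],c["R"],c["t"])
E
```

```text
pics
{'clock': 0.0, 'qpos': array([-1.27970336,  0.70710827, -0.02765469,  1.48503042,  0.02193421,
        0.95088135, -0.07549422]), 'qvel': array([-0.00028847, -0.00013875,  0.00190425,  0.0008571 , -0.00028319,
       -0.00030485,  0.00095084]), 'joint_efforts': array([-1.35956489e-03, -8.83233404e+01,  1.23343505e+00, -2.36171561e+01,
        1.66718569e-02,  6.63191982e-03,  3.96158072e-06]), 'eef_pos': array([0.18775077, 0.54327715, 0.30341663]), 'eef_rot': array([[ 3.26686754e-01, -4.07799895e-04, -9.45132583e-01],
       [ 9.45131996e-01, -1.05396549e-03,  3.26687005e-01],
       [-1.12936005e-03, -9.99999361e-01,  4.11081662e-05]]), 'ft_force': array([-0.11063004,  0.29973956,  0.07944739]), 'moment': array([0.02826471, 0.02911606, 0.05363021]), 'opening': 0.9983570228294432}
scene 537.9849810257163 325.6795899128115 236.08932705989784 [[ 0.65118556  0.75891737  0.0013352 ]
 [ 0.65647153 -0.56239787 -0.50274622]
 [-0.38079192  0.3282576  -0.86443303]] [-0.33032237 -0.25526023  1.46091705]
side 543.8865212111409 314.7420469580456 229.28987620093255 [[ 0.93903058 -0.34358466  0.01308278]
 [-0.16529607 -0.48447103 -0.85904891]
 [ 0.30149426  0.80451066 -0.5117263 ]] [-0.46862603  0.15686313  1.19586736]
```

View pics/scene0.png

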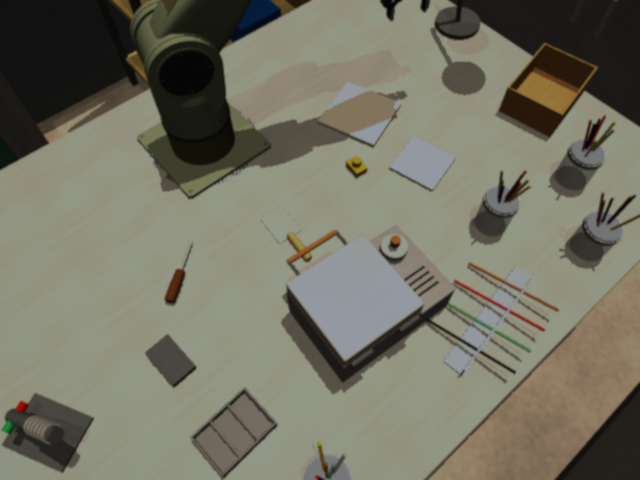

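View pics/side0.png

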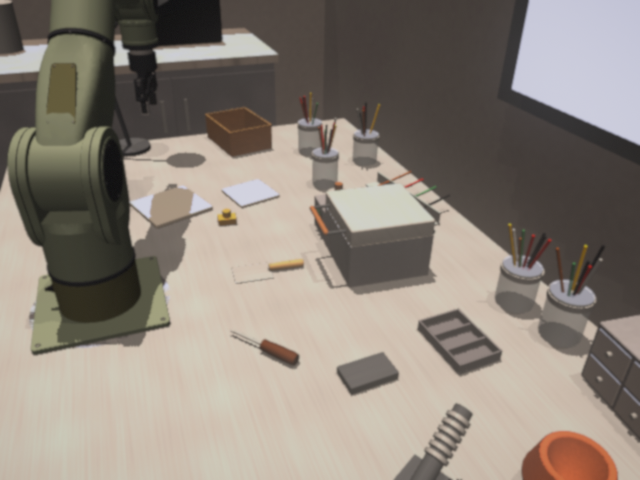

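Scene image: the smaller white tile is at (423,163) and the larger look-alike at (360,113). The lid spans (288,290)–(423,300), the bar (289,262)–(340,233), and the knob is at (396,241). The side view agrees. Next I turn these into world positions.

```bash
cat > h.py <<'E'
import numpy as np,cv2
def world(c):
    z=c["z_map"].astype(float);v,u=np.mgrid[:480,:640]
    P=np.stack([(u-c["cx"])/c["fx"]*z,(v-c["cy"])/c["fy"]*z,z],-1)
    return (P-c["t"])@c["R"]   # R^T (p-t)
def rect(W,m):
    n,l,st,ce=cv2.connectedComponentsWithStats(m.astype(np.uint8))
    for i in range(1,n):
        if st[i,4]>60:
            p=W[l==i]; r=cv2.minAreaRect(p[:,:2].astype(np.float32)*1000)
            print("  px",ce[i].round(),"n",st[i,4],"rect mm",np.round(r[0],1),np.round(r[1],1),round(r[2],1),"z",np.median(p[:,2]).round(4),"mean",p.mean(0).round(4))
E
python3 - <<'E'
from h import *
for n in("scene","side"):
    c=dict(np.load(n+"0.npz"));W=world(c);im=c["image"].astype(int);z=W[...,2];ok=c["z_map"]>0
    b,g,r=im[...,0],im[...,1],im[...,2]
    box=np.zeros((480,640),bool)
    if n=="scene": box[80:380,270:470]=1
    else: box[160:290,120:460]=1
    print(n,"lid top");rect(W,ok&box&(z>.143)&(z<.158))
    print("white");rect(W,ok&box&(z<.03)&(b>r-2)&(b>150))
    print("orange");rect(W,ok&box&(z>.1)&(r>b+60)&(r>120))
    m=ok&box&(z>.1)&(r>b+60)&(r>120)
    nn,l,st,ce=cv2.connectedComponentsWithStats(m.astype(np.uint8))
    for i in range(1,nn):
        p=W[l==i]; print(st[i,4],ce[i].round(),p.mean(0).round(4), p.min(0).round(3),p.max(0).round(3))
        if st[i,4]>100:
            vx=cv2.fitLine(p[:,:2].astype(np.float32),cv2.DIST_HUBER,0,.01,.01).ravel();print("line",vx)
    print("bench z",np.median(z[ok&box&(z<.03)]))
E
```

```text
scene lid top
  px [354. 297.] n 9212 rect mm [641.8 -41.2] [201.6 200.8] 85.6 z 0.1497 mean [ 0.6462 -0.0456  0.1496]
white
  px [347.  93.] n 334 rect mm [118.  399.9] [126.5  55.8] 80.0 z 0.0125 mean [0.1261 0.4085 0.0124]
  px [371. 132.] n 323 rect mm [284.2 364.9] [108.6  52.8] 74.9 z 0.0125 mean [0.2763 0.3605 0.0126]
  px [423. 162.] n 1782 rect mm [435.3 397.4] [126.9 129.8] 15.1 z 0.0093 mean [0.4368 0.3974 0.0093]
  px [457. 359.] n 331 rect mm [856.3  73.2] [41.1 42.1] 8.8 z 0.0033 mean [0.8554 0.0732 0.0032]
orange
  px [311. 246.] n 186 rect mm [496.  -29.6] [126.7  10.6] 85.7 z 0.1345 mean [ 0.4963 -0.0305  0.1344]
186 [311. 246.] [ 0.4963 -0.0305  0.1344] [ 0.487 -0.093  0.129] [0.505 0.033 0.14 ]
line [ 0.08111338  0.9967049   0.4963416  -0.03052845]
49 [395. 239.] [0.6037 0.1126 0.1423] [0.595 0.105 0.138] [0.613 0.121 0.146]
bench z -0.00021931767361597993
side lid top
  px [378. 208.] n 3633 rect mm [638.1 -42.7] [206.6 201.8] 85.2 z 0.1497 mean [ 0.6335 -0.0541  0.1495]
  px [125. 247.] n 87 rect mm [ 73.1 -35.6] [61.9  7.1] 65.1 z 0.1505 mean [ 0.071  -0.0424  0.1503]
white
  px [250. 192.] n 823 rect mm [436.5 403.5] [139.3 153.4] 14.8 z 0.0088 mean [0.4338 0.3937 0.0087]
  px [143. 205.] n 265 rect mm [117.3 402.7] [155.   57.1] 80.1 z 0.0123 mean [0.1258 0.4046 0.0123]
  px [198. 204.] n 216 rect mm [283.  364.9] [117.2  53.6] 76.4 z 0.0123 mean [0.2744 0.3592 0.0121]
orange
  px [319. 219.] n 127 rect mm [494.2 -32.8] [126.3  11.7] 84.7 z 0.1347 mean [ 0.4932 -0.0353  0.1344]
22 [338. 183.] [0.6011 0.1094 0.142 ] [0.594 0.1   0.14 ] [0.61  0.12  0.145]
127 [319. 219.] [ 0.4932 -0.0353  0.1344] [ 0.485 -0.096  0.131] [0.506 0.03  0.138]
line [ 0.08703657  0.9962051   0.4931782  -0.03534196]
bench z -0.0005297366549029555
```

send_rows --rows "0 0 -10 0.05 -0.05 0.01 1; 0 0 -20 0.09 -0.09 0.01 1; 0 0 -30 0.13 -0.135 0.01 0.7; 0 0 -40 0.17 -0.18 0.01 0.7; 0 0 -49 0.21 -0.22 0.01 0.7; 0 0 -58 0.25 -0.26 0.01 0.7; 0 0 -66 0.29 -0.30 0.01 0.7; 0 0 -73 0.33 -0.34 0.01 0.7; 0 0 -75.5 0.37 -0.385 0 0.7; 0 0 -75.5 0.40 -0.415 -0.01 0.7" --force 40

```text
clock: 1.35
eef_pos: [0.589, 0.1261, 0.2933]
eef_rot: [[0.997, -0.0, 0.082], [-0.082, -0.001, 0.997], [-0.0, -1.0, -0.001]]
ft_force: [-0.5, 1.4, 0.4]
opening: 0.7
```

send_rows --rows "0 0 0 0.015 -0.016 -0.03 0.7; 0 0 0 0.015 -0.016 -0.04 0.7; 0 0 0 0.015 -0.016 -0.04 0.7; 0 0 0 0.015 -0.016 -0.04 0.7"

```text
clock: 1.85
eef_pos: [0.6027, 0.1134, 0.2549]
eef_rot: [[0.997, 0.001, 0.078], [-0.078, 0.001, 0.997], [0.001, -1.0, 0.001]]
ft_force: [0.3, 0.3, -0.0]
opening: 0.695
```

```bash
python3 - <<'E'
from bench import *
import cv2,numpy as np
s=state();print(s["clock"],s["eef_pos"],s["eef_rot"],s["ft_force"],s["opening"])
c=camera("wrist");cv2.imwrite("pics/w1.png",c["image"]);np.savez("w1.npz",p=s["eef_pos"],r=s["eef_rot"],**c)
print(c["fx"],c["cx"],c["cy"],c["T_tool_cam"])
E
```

```text
1.85 [0.60267957 0.11340454 0.25486468] [[ 9.96917307e-01  9.01682121e-04  7.84542567e-02]
 [-7.84547969e-02  5.80122664e-04  9.96917503e-01]
 [ 8.53389596e-04 -9.99999425e-01  6.49075612e-04]] [ 0.31645709  0.26677539 -0.0246901 ] 0.6946267848046533
371.64829954431775 320.17587835109634 233.5940963323255 [[ 9.99998878e-01  5.82925558e-04  1.37956958e-03 -6.85172245e-04]
 [-1.13725645e-03 -3.03816101e-01  9.52730016e-01 -7.01721194e-02]
 [ 9.74506126e-04 -9.52730516e-01 -3.03815097e-01  7.76025870e-02]
 [ 0.00000000e+00  0.00000000e+00  0.00000000e+00  1.00000000e+00]]
```

View pics/w1.png

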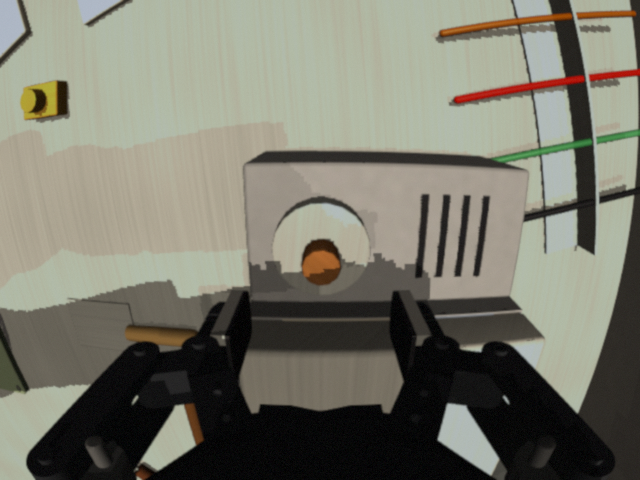

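Wrist view: the knob lies at about (321,262) between the fingers, the cap cover around (321,247), and the jaws line up along the kiln's x. I'll check the offset numerically.

```bash
cat >> h.py <<'E'
def ray(c,u,v,zw):
    d=np.array([u-c["cx"],v-c["cy"]]);r=np.hypot(*d);th=r/c["fx"]
    k=np.array([*(d/r*np.sin(th)),np.cos(th)]);T=c["T_tool_cam"]
    o=c["r"]@T[:3,3]+c["p"];k=c["r"]@T[:3,:3]@k
    return o+k*(zw-o[2])/k[2]
E
python3 - <<'E'
from h import *
c=dict(np.load("w1.npz"));im=c["image"].astype(int)
m=(im[...,2]>im[...,0]+60)&(im[...,2]>100);m[:220]=0;m[300:]=0;m[:,:280]=0;m[:,360:]=0
v,u=np.nonzero(m);print(u.min(),u.max(),v.min(),v.max(),u.mean(),v.mean())
(cx,cy),r=cv2.minEnclosingCircle(np.c_[u,v].astype(np.float32));print(cx,cy,r)
print(ray(c,321,266,.143), ray(c,cx,cy,.143), ray(c,u.mean(),v.max(),.143),ray(c,u.min(),266,.14),ray(c,u.max(),266,.14))
print("cover L/R",ray(c,272,250,.116),ray(c,370,250,.116))
E
```

```text
302 339 250 276 319.13556851311955 262.5
320.8214416503906 267.46429443359375 18.982175827026367
[0.60293244 0.11498096 0.143     ] [0.60277321 0.1141472  0.143     ] [0.60149013 0.10925741 0.143     ] [0.59263205 0.11451954 0.14      ] [0.61252845 0.1129555  0.14      ]
cover L/R [0.57354308 0.11634861 0.116     ] [0.63243126 0.11172442 0.116     ]
```

send_rows --rows "0 0 0 0 0 -0.02 0.7; 0 0 0 0 0 -0.04 0.7; 0 0 0 0 0 -0.052 0.7; 0 0 0 0 0 -0.06 0.7; 0 0 0 0 0 -0.06 0.5; 0 0 0 0 0 -0.06 0.2; 0 0 0 0 0 -0.06 0; 0 0 0 0 0 -0.06 0; 0 0 0 0 0 -0.06 0; 0 0 0 0 0 -0.06 0" --force 50

```text
clock: 3.15
eef_pos: [0.603, 0.1125, 0.1946]
eef_rot: [[0.997, 0.001, 0.08], [-0.08, 0.0, 0.997], [0.001, -1.0, 0.0]]
ft_force: [-1.4, -0.2, 5.5]
opening: 0.239
```

send_rows --rows "0 0 0 0 0 0.005 0; 0 0 0 0 0 0.012 0; 0 0 0 0 0 0.022 0; 0 0 0 0 0 0.035 0; 0 0 0 0 0 0.055 0; 0 0 0 0 0 0.075 0; 0 0 0 0 0 0.085 0; 0 0 0 0 0 0.085 0; 0 0 0 0 0 0.085 0"

```text
clock: 4.28
eef_pos: [0.6026, 0.1125, 0.2783]
eef_rot: [[0.997, -0.001, 0.08], [-0.08, -0.0, 0.997], [-0.001, -1.0, -0.0]]
ft_force: [0.4, 0.8, -1.5]
opening: 0.237
```

```bash
python3 - <<'E'
from bench import *
import cv2,numpy as np
s=state();print(s["clock"],s["eef_pos"],s["ft_force"],s["opening"])
c=camera("side");d=camera("scene");cv2.imwrite("pics/l1.png",np.hstack([cv2.resize(c["image"][60:260,220:460],None,fx=1.6,fy=1.6),cv2.resize(d["image"][120:320,280:520],None,fx=1.6,fy=1.6)]))
E
```

```text
4.275 [0.60262677 0.1124595  0.27825894] [ 0.40838843  0.7506275  -1.48083335] 0.23698075096659335
```

View pics/l1.png

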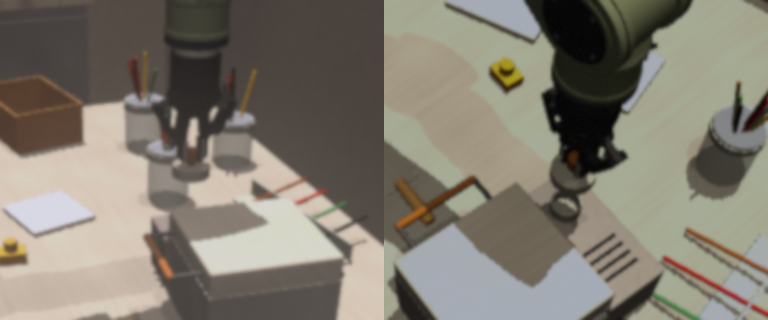

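Cap held level and clear of the vent (right panel: stub visible at (565,205), cap at (572,178)); lid still shut. Now to the tile, going toward −x first to keep away from the jar.

send_rows --rows "0 0 0 -0.03 0.01 0.005 0; 0 0 0 -0.075 0.03 0.005 0; 0 0 0 -0.11 0.065 0.005 0; 0 0 0 -0.135 0.105 0.005 0; 0 0 0 -0.15 0.15 0.005 0; 0 0 0 -0.16 0.195 0.005 0; 0 0 0 -0.165 0.235 0.005 0; 0 0 0 -0.167 0.265 0.005 0; 0 0 0 -0.167 0.28 0 0; 0 0 0 -0.167 0.286 0 0"

```text
clock: 5.62
eef_pos: [0.4359, 0.3983, 0.2781]
eef_rot: [[0.997, -0.001, 0.08], [-0.08, -0.001, 0.997], [-0.001, -1.0, -0.001]]
ft_force: [-0.4, 0.2, -1.8]
opening: 0.239
```

send_rows --rows "0 0 0 0 0 -0.03 0; 0 0 0 0 0 -0.07 0; 0 0 0 0 0 -0.105 0; 0 0 0 0 0 -0.13 0; 0 0 0 0 0 -0.147 0; 0 0 0 0 0 -0.157 0; 0 0 0 0 0 -0.162 0; 0 0 0 0 0 -0.162 0; 0 0 0 0 0 -0.162 0"

```text
clock: 6.75
eef_pos: [0.436, 0.3986, 0.1174]
eef_rot: [[0.997, 0.001, 0.08], [-0.08, 0.001, 0.997], [0.0, -1.0, 0.001]]
ft_force: [-0.1, 0.1, -1.7]
opening: 0.234
```

```bash
python3 - <<'E'
from bench import *
import cv2,numpy as np
s=state();print(s["clock"],s["eef_pos"],s["ft_force"],s["opening"])
c=camera("side");w=camera("wrist");cv2.imwrite("pics/p1.png",np.hstack([cv2.resize(c["image"][100:250,180:330],(400,400)),cv2.resize(w["image"],(400,300))[:].repeat(1,0) if 0 else cv2.copyMakeBorder(cv2.resize(w["image"],(400,300)),0,100,0,0,0)]))
E
```

```text
6.75 [0.43598554 0.39861564 0.11744438] [-0.08327002  0.11679074 -1.6563332 ] 0.23431735018246394
```

View pics/p1.png

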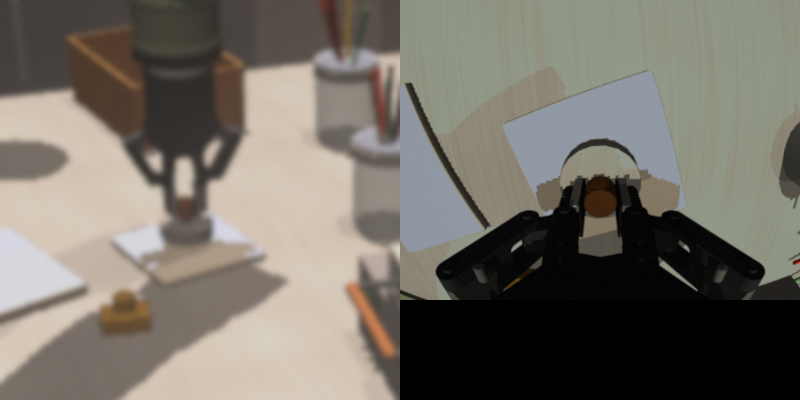

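The cap is level, about 11 mm above the middle of the tile. I'll lower it slowly until it touches.

send_rows --rows "0 0 0 0 0 -0.004 0; 0 0 0 0 0 -0.007 0; 0 0 0 0 0 -0.009 0; 0 0 0 0 0 -0.010 0; 0 0 0 0 0 -0.0105 0; 0 0 0 0 0 -0.0105 0"

```text
clock: 7.6
eef_pos: [0.4358, 0.3984, 0.1066]
eef_rot: [[0.997, -0.0, 0.08], [-0.08, 0.0, 0.997], [-0.0, -1.0, 0.0]]
ft_force: [-0.7, -1.7, 4.9]
opening: 0.232
```

send_rows --rows "0 0 0 0 0 -0.0005 0; 0 0 0 0 0 -0.001 0; 0 0 0 0 0 -0.001 0"

```text
clock: 7.98
eef_pos: [0.4358, 0.3984, 0.1065]
eef_rot: [[0.997, -0.0, 0.08], [-0.08, 0.0, 0.997], [-0.0, -1.0, 0.0]]
ft_force: [-6.1, -5.2, 24.2]
opening: 0.236
```

send_rows --rows "0 0 0 0 0 0.0008 0; 0 0 0 0 0 0.001 0; 0 0 0 0 0 0.001 0.35; 0 0 0 0 0 0.001 0.5; 0 0 0 0 0 0.001 0.6; 0 0 0 0 0 0.001 0.6; 0 0 0 0 0 0.015 0.6; 0 0 0 0 0 0.05 0.6; 0 0 0 0 0 0.1 0.6; 0 0 0 0 0 0.16 0.6"

```text
clock: 9.22
eef_pos: [0.4355, 0.3982, 0.2676]
eef_rot: [[0.997, -0.0, 0.08], [-0.08, -0.0, 0.997], [-0.0, -1.0, -0.0]]
ft_force: [0.1, 0.9, 0.2]
opening: 0.597
```

```bash
python3 - <<'E'
from bench import *
from h import *
s=state();print(s["clock"],s["eef_pos"],s["eef_rot"],s["ft_force"],s["opening"])
c=camera("side");w=camera("wrist");cv2.imwrite("pics/p2.png",np.hstack([cv2.resize(c["image"][100:250,180:330],(400,400)),cv2.copyMakeBorder(cv2.resize(w["image"],(400,300)),0,100,0,0,0)]))
W=world(c);b=c["image"].astype(int);z=W[...,2]
m=(c["z_map"]>0)&(z>.02)&(z<.06)&(abs(W[...,0]-.436)<.06)&(abs(W[...,1]-.398)<.06);print(m.sum(),W[m].mean(0),W[m].min(0),W[m].max(0))
E
```

```text
9.225 [0.43551609 0.39815326 0.26759211] [[ 9.96809892e-01 -3.70328988e-04  7.98116650e-02]
 [-7.98118036e-02 -3.75990016e-04  9.96809879e-01]
 [-3.39139205e-04 -9.99999861e-01 -4.04347192e-04]] [0.0582154  0.86302878 0.19776454] 0.5968073449488149
209 [0.43298664 0.38922502 0.03158103] [0.40357126 0.36094952 0.02031032] [0.46516268 0.42750506 0.05699554]
```

View pics/p2.png

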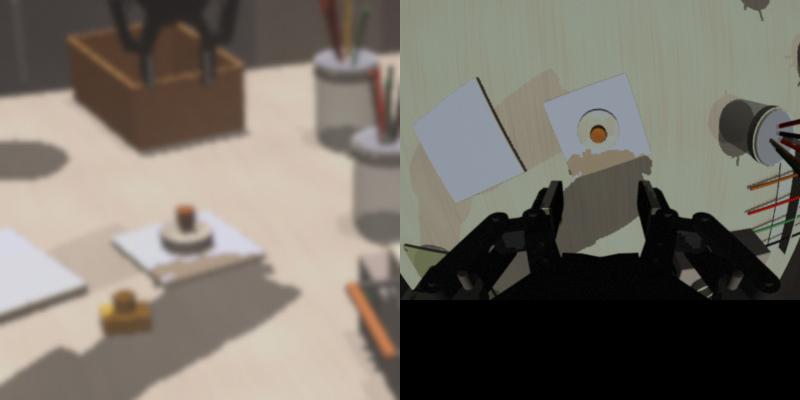

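Cap upright in the middle of the tile (wrist panel (598,130), tile around it). Now to above the bar.

send_rows --rows "0 0 0 0 -0.03 0 0.4; 0 0 0 0.01 -0.08 0 0.4; 0 0 0 0.02 -0.13 0 0.4; 0 0 0 0.03 -0.18 0 0.4; 0 0 0 0.04 -0.23 0 0.4; 0 0 0 0.05 -0.28 0 0.4; 0 0 0 0.055 -0.33 0 0.4; 0 0 0 0.06 -0.38 0 0.4; 0 0 0 0.06 -0.415 0 0.4; 0 0 0 0.06 -0.428 0 0.4" --force 60

```text
clock: 10.58
eef_pos: [0.4957, -0.0316, 0.2662]
eef_rot: [[0.997, 0.001, 0.082], [-0.082, -0.0, 0.997], [0.001, -1.0, -0.0]]
ft_force: [1.0, 0.8, 1.3]
opening: 0.4
```

send_rows --rows "0 0 0 0 0 -0.01 0.4; 0 0 0 0 0 -0.02 0.4; 0 0 0 0 0 -0.02 0.4"

```text
clock: 10.95
eef_pos: [0.4956, -0.0285, 0.2445]
eef_rot: [[0.997, -0.002, 0.078], [-0.078, 0.0, 0.997], [-0.002, -1.0, 0.0]]
ft_force: [-0.2, 0.0, -0.0]
opening: 0.401
```

```bash
python3 - <<'E'
from bench import *
from h import *
s=state();print(s["clock"],s["eef_pos"],s["eef_rot"][:,0],s["ft_force"],s["opening"])
c=camera("wrist");c.update(p=s["eef_pos"],r=s["eef_rot"]);np.savez("w2.npz",**c)
cv2.imwrite("pics/w2.png",c["image"])
E
```

```text
10.95 [ 0.49560302 -0.02852481  0.2444787 ] [ 0.99693385 -0.07823044 -0.0017037 ] [-0.18086329  0.02987314 -0.00061463] 0.4013756162299571
```

View pics/w2.png

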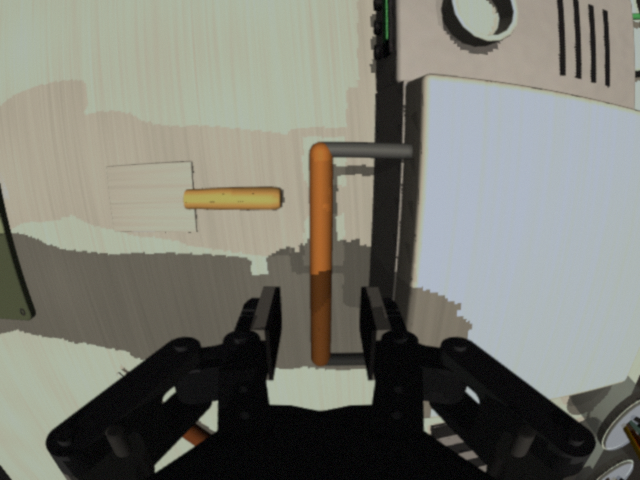

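The bar lies centred between the fingers (u≈320, ends at v≈148 and 360), with the right finger over the gap and the lid edge at u≈415. I'll narrow the jaws a little, go down and grip near the fingertips to keep the knuckles clear of the lid.

send_rows --rows "0 0 0 0 0 -0.01 0.32; 0 0 0 0 0 -0.025 0.32; 0 0 0 0 0 -0.037 0.32; 0 0 0 0 0 -0.046 0.32; 0 0 0 0 0 -0.053 0.32; 0 0 0 0 0 -0.053 0.32"

```text
clock: 11.75
eef_pos: [0.4958, -0.0296, 0.1921]
eef_rot: [[0.997, -0.001, 0.08], [-0.08, 0.0, 0.997], [-0.001, -1.0, -0.0]]
ft_force: [-0.1, 0.5, -0.4]
opening: 0.32
```

send_rows --rows "0 0 0 0 0 0 0.2; 0 0 0 0 0 0 0.1; 0 0 0 0 0 0 0; 0 0 0 0 0 0 0; 0 0 0 0 0 0 0; 0 0 0 0 0 0 0" --force 60

```text
clock: 12.5
eef_pos: [0.4956, -0.0295, 0.1928]
eef_rot: [[0.997, -0.0, 0.08], [-0.08, 0.0, 0.997], [-0.0, -1.0, 0.0]]
ft_force: [-3.8, -0.6, 6.7]
opening: 0.111
```

Gripped. Lift along the arc, checking forces.

send_rows --rows "0 0 0 0.0003 0 0.004 0; 0 0 0 0.0008 -0.0001 0.0085 0; 0 0 0 0.002 -0.0002 0.017 0; 0 0 0 0.0042 -0.0003 0.0297 0; 0 0 0 0.0072 -0.0006 0.0422 0; 0 0 0 0.0072 -0.0006 0.0422 0"

```text
clock: 13.25
eef_pos: [0.5027, -0.0301, 0.2356]
eef_rot: [[0.997, -0.001, 0.08], [-0.08, 0.0, 0.997], [-0.001, -1.0, 0.0]]
ft_force: [-6.2, 0.4, -2.5]
opening: 0.115
```

```bash
cat > lid.py <<'E'
from bench import *
from h import *
s=state();print(s["clock"],s["eef_pos"],s["ft_force"],s["moment"],s["opening"])
ex=np.array([.9968,-.080]);ey=np.array([.080,.9968]);ce=np.array([.641,-.0418])
for n in("scene","side"):
    c=camera(n);W=world(c);b=c["image"].astype(int)
    d=W[...,:2]-ce;k=np.stack([d@ex,d@ey,W[...,2]],-1)
    m=(c["z_map"]>0)&(k[...,0]>-.07)&(k[...,0]<.09)&(abs(k[...,1])<.085)&(k[...,2]>.14)&(b.min(-1)>90)
    p=k[m]
    if len(p)>200:
        for _ in range(6):
            A=np.c_[p[:,:2],np.ones(len(p))];q=np.linalg.lstsq(A,p[:,2],rcond=None)[0];r=p[:,2]-A@q;p=p[abs(r)<max(.004,1.2*r.std())]
        print(n,len(p),"lid deg",np.degrees(np.arctan(-q[0])),"resid",r.std(),"side tilt",np.degrees(np.arctan(q[1])))
    np.save(n+"_last.npy",c["image"])
E
python3 lid.py
```

```text
13.25 [ 0.50266333 -0.03011616  0.23558211] [-6.24279337  0.40155011 -2.49793293] [ 0.06944783  1.43353608 -0.04151637] 0.11493961836148824
scene 6582 lid deg 9.981091485501507 resid 0.001685774623995373 side tilt 0.015962598904525522
side 1957 lid deg 9.849679999699044 resid 0.001015763620954085 side tilt -0.09364977596341943
```

send_rows --rows "0 0 0 0.0036 -0.0003 0.0124 0; 0 0 0 0.0078 -0.0006 0.0246 0; 0 0 0 0.0144 -0.0012 0.0404 0; 0 0 0 0.022 -0.0018 0.0557 0; 0 0 0 0.0308 -0.0025 0.0705 0; 0 0 0 0.0405 -0.0032 0.0846 0; 0 0 0 0.0512 -0.0041 0.098 0; 0 0 0 0.0568 -0.0046 0.1044 0; 0 0 0 0.0628 -0.005 0.1106 0; 0 0 0 0.0628 -0.005 0.1106 0"

```text
clock: 14.6
eef_pos: [0.5636, -0.0351, 0.3467]
eef_rot: [[0.997, -0.005, 0.08], [-0.08, 0.001, 0.997], [-0.005, -1.0, 0.001]]
ft_force: [-31.2, 3.9, 24.7]
opening: 0.109
```

send_rows --rows "0 0 0 0 0 0 0; 0 0 0 0 0 0 0; 0 0 0 0 0 0 0"

```text
clock: 14.98
eef_pos: [0.5634, -0.035, 0.3465]
eef_rot: [[0.997, -0.006, 0.08], [-0.08, 0.001, 0.997], [-0.006, -1.0, 0.001]]
ft_force: [-29.5, 3.6, 24.8]
opening: 0.112
```

```bash
python3 lid.py; python3 - <<'E'
import numpy as np,cv2
a=np.load("scene_last.npy");b=np.load("side_last.npy")
cv2.imwrite("pics/f.png",np.hstack([cv2.resize(a[60:400,240:520],(400,486)),cv2.resize(b[100:300,180:460],(400,286)) if 0 else cv2.copyMakeBorder(cv2.resize(b[80:320,180:460],(400,343)),0,143,0,0,0)]))
E
```

```text
14.975 [ 0.56340584 -0.03502909  0.3464886 ] [-29.47360266   3.58449785  24.76973738] [0.74305567 6.77344266 0.00966766] 0.11239108566112431
scene 5242 lid deg 39.13828041105386 resid 0.0017750777679989048 side tilt -2.655813242739332e-05
side 369 lid deg 36.79630580774817 resid 0.001846603546347014 side tilt 0.6881261477577673
```

View pics/f.png

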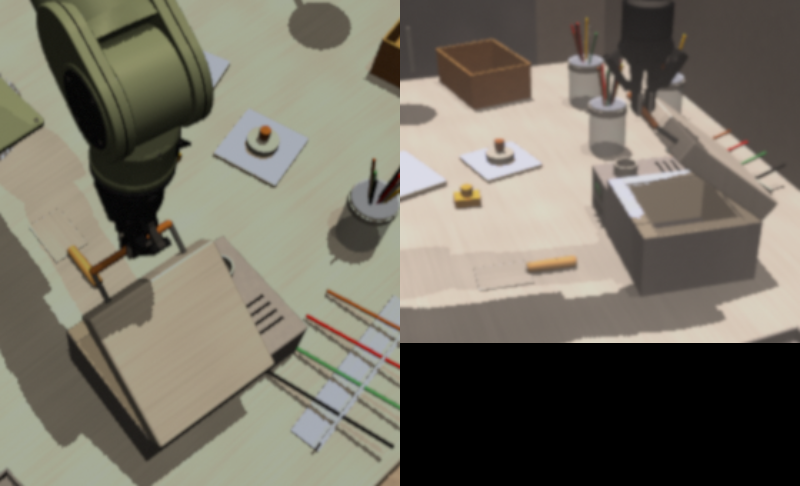

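The lid is about 39–40° open and held. The cap is upright on the tile, and the bystanders look as they were. A 38 N push along the hinge–bar radius shows my arc is 2–3 mm too tight, so I'll ease outward and slightly up.

send_rows --rows "0 0 0 -0.0003 0 0.001 0; 0 0 0 -0.0005 0 0.002 0; 0 0 0 -0.0005 0 0.003 0; 0 0 0 -0.0005 0 0.003 0; 0 0 0 -0.0005 0 0.003 0"

```text
clock: 15.7
eef_pos: [0.5649, -0.0351, 0.3487]
eef_rot: [[0.997, -0.001, 0.08], [-0.08, 0.0, 0.997], [-0.001, -1.0, 0.0]]
ft_force: [-7.5, 1.0, 2.3]
opening: 0.111
```

```bash
python3 lid.py
```

```text
15.7 [ 0.56485564 -0.0351111   0.34872752] [-7.52034585  0.95222767  2.34067287] [ 0.3464316   1.85590497 -0.04205333] 0.11054382989992084
scene 5267 lid deg 39.833254860589776 resid 0.0017947274929729854 side tilt -0.013415289661367437
side 332 lid deg 37.41327926006618 resid 0.001843330375554412 side tilt 0.7564126037856455
```

send_rows --rows "0 0 0 0 0 0 0; 0 0 0 0 0 0 0; 0 0 0 0 0 0 0; 0 0 0 0 0 0 0"

```text
clock: 16.3
eef_pos: [0.5648, -0.0351, 0.3487]
eef_rot: [[0.997, -0.001, 0.08], [-0.08, 0.0, 0.997], [-0.001, -1.0, 0.0]]
ft_force: [-7.3, 0.4, 3.5]
opening: 0.109
```

```bash
python3 lid.py; python3 - <<'E'
from bench import *
print(abs(state()["qvel"]).max()); print(sign_off())
E
```

```text
16.3 [ 0.56484892 -0.03509974  0.34868654] [-7.29089744  0.42585014  3.4685358 ] [0.28529151 1.83491701 0.0191401 ] 0.10920492634502647
scene 5277 lid deg 39.80997013741497 resid 0.001797164978218634 side tilt 0.017202932582950407
side 344 lid deg 37.53546750747445 resid 0.0018266864565054904 side tilt 0.6644311226412231
0.0015287568048781318
the job is handed in; nothing more can be done
None
```

I lifted the cap off the vent while the lid was shut and set it upright in the middle of the smaller white tile. Then I raised the lid by its bar to about 40° and handed in at 16.3 s, still gripping the bar.

- **Lid angle:** a plane fit in the scene camera gives 39.8°, and the gripper's position along the arc gives about 40.4°. The side camera disagrees at 37.5°, but it saw only about 340 lid points at a grazing angle, so I trusted it less.
- **Steadiness:** between the last two readings the arm stayed within 0.1 mm. The wrist force was about 8 N.
- **Forces along the way:**
    - Setting the cap down built up to about 25 N of wrist force before I eased off and opened the fingers.
    - Near the top of the lift the wrist read 38 N because my arc was 2–3 mm too tight. I eased it outward.
- **Bystanders:** the ones in the last close-up views (press, spatula, jar) looked undisturbed. I did not measure them before and after, and the marver, pick and bead tray were not in those crops.

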